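# Find the full sugar tin by its heft and hold it up

### The job

Only one of the three identical closed sugar tins on the tray is still full, and the colleague refilling the coffee table wants that one. Work along the tray from the robot's left to its right, lifting each tin clear by itself to feel its weight and setting it gently back upright in its own place before taking the next (the last need not go back if it is the full one). Then hold the heaviest up for the colleague, upright and still, some 20 cm clear of the counter (at least 15), and finish while holding it there, with the other two standing in their places and the jug, mugs and milk carton left alone.

Things in the scene. Friction and masses are not known exactly. Their poses are not given: they have to be found in the camera images.
- tin_a_mid (a point): closed round red sugar tin with slip-on lid, brass-coloured beads and a blank paper band, steel, 66 mm diameter, 120 mm tall. This point is its centre, 60 mm above its bottom; z is its upright axis. One of three that look exactly alike, one in each place of the row on the tray; the letters do not go by place. Contents do not shift
- tin_b_mid (a point): closed round red sugar tin with slip-on lid, brass-coloured beads and a blank paper band, steel, 66 mm diameter, 120 mm tall. This point is its centre, 60 mm above its bottom; z is its upright axis. One of three that look exactly alike, one in each place of the row on the tray; the letters do not go by place. Contents do not shift
- tin_c_mid (a point): closed round red sugar tin with slip-on lid, brass-coloured beads and a blank paper band, steel, 66 mm diameter, 120 mm tall. This point is its centre, 60 mm above its bottom; z is its upright axis. One of three that look exactly alike, one in each place of the row on the tray; the letters do not go by place. Contents do not shift
- tin_a: the same tin, origin at the centre of its bottom. Weights: 0.13 to 0.52 kg, the heaviest at least 0.15 kg heavier than either other. Can be gripped from above round its upper part, fingers on opposite sides in any direction; take it 20 to 40 mm below the top to keep a gripper's body off the lid. 15 N of grip is enough
- tin_b: the same tin, origin at the centre of its bottom. Weights: 0.13 to 0.52 kg, the heaviest at least 0.15 kg heavier than either other. Can be gripped from above round its upper part, fingers on opposite sides in any direction; take it 20 to 40 mm below the top to keep a gripper's body off the lid. 15 N of grip is enough
- tin_c: the same tin, origin at the centre of its bottom. Weights: 0.13 to 0.52 kg, the heaviest at least 0.15 kg heavier than either other. Can be gripped from above round its upper part, fingers on opposite sides in any direction; take it 20 to 40 mm below the top to keep a gripper's body off the lid. 15 N of grip is enough
- tray: low stainless serving tray, fixed on the counter; 250 (x) by 440 (y) mm, rim 18 mm high, floor 4 mm above the counter. Origin: centre of its underside; its y runs along the row to the robot's left, z up; turned by at most 0.25 rad. Places at y = +140 (left), 0 (middle), -140 mm (right), give or take 12 mm, x within 30 mm of the centre line
- jug: steel vacuum coffee jug with black lid, black handle and spout, 136 mm wide at the base, 251 mm tall, its handle reaching 111 mm from the axis; stands to the left of the tray, to be left alone. Origin: centre of its underside
- mug_1: white mug, 82 mm diameter, 95 mm tall, handle on one side; stands to the right of the tray, to be left alone. Origin: centre of its underside
- mug_2: a second white mug, same size, also to the right of the tray, to be left alone. Origin: centre of its underside
- carton: milk carton with gable top and red cap, 70 by 70 mm, 222 mm tall; stands to the left of the tray, nearer the robot than the jug, to be left alone. Origin: centre of its underside

How it is judged:
By the outcome, as a careful person would: the job done as asked, in the order asked, and still so for the second after the job is handed in, while the arm keeps its last pose, push and grip.
It also fails if it takes over 72 s, if anything falls off the work surface, if the arm or the gripper's body presses on something with over 40 N, if the wrist force passes 120 N, or if a joint passes its speed limit or range.

### The arm

A 7-joint arm with a two-finger parallel gripper is mounted at the origin on the work surface. World frame = base frame: x ahead of the robot, y to its left, z up, the work surface at z = 0. Lengths are in m, angles in rad, forces in N, time in s.
With the tool pointing down it reaches from about 0.4 to 0.875 m from the base axis. Payload 19.3 kg.
Tool frame: the origin (TCP) lies at the very end of the fingers, on their centre line; the grasp point (between the pads) lies 19 mm behind it; z points along the fingers, x is the direction in which the jaws open and shut, and the axes are right-handed (so a half turn about z gives the same grasp; the last joint's range is limited). The gripper opens to 85 mm and grips with 20 to 120 N. Pads are 22 mm wide; open, the fingers measure 114 mm over their backs; the gripper's body (76 mm by 85 mm) begins 54 mm behind the grasp point. The pads swing forward as they close: fully open they stand 13 mm farther back than shut.
Start: joints at [1.211, 0.521, -0.036, 1.599, 0.021, 1.021, -0.113], TCP at [0.179, -0.599, 0.205] pointing down, gripper open.
Joint ranges: [-2.91, 2.91], [-0.3, 2.13], [-1.5, 1.42], [0.17, 2.43], [-1.26, 4.41], [0.16, 1.93], [-2.52, 2.52]. Speed limits (rad/s): [1.89, 1.89, 2.39, 2.39, 3.01, 3.01, 3.01].

### API

Orientations are given as [roll, pitch, yaw] about the fixed x, y, z axes, in that order (R = Rz(yaw) Ry(pitch) Rx(roll)).
In Python, from workcell import observe, eyes, job_done gives the robot as it stands. The module is installed in compiled form; this text tells all that it offers.
- The arm moves only by the shell command python3 -m pendant 'ROWS' [FORCE]. ROWS is JSON, a list of rows, each an object of numbers: "dx", "dy", "dz": the shift along the tool's x, y, z in mm; "ax", "ay", "az": the turn, a rotation vector about the tool's x, y, z in degrees; "claw": the finger opening in mm, from 0 to 85.4. A call has 1 to 10 rows; each row is the pose to reach, as a shift and turn from the pose commanded when the call began, along the tool's axes at that moment; what a row does not reach only later rows make up. A row lasts 1/12 s, in which the tool goes at most 41.7 mm and 7.16 degrees, less where a joint would pass 70% of its speed; a pose out of reach is approached as far as the arm can. A call with a gripper value outside its range is refused whole. The fingers move at their own pace and stop on an object; FORCE is the grip in N (left out, the last holds). Time passes only in rows, so rows that repeat a pose let the fingers close. It gives the time, the measured TCP pose, the force and the opening at its end, in the units of the state.
- observe(): the state, without advancing time (a new reading comes with each control period).
- eyes.grab_frame(name): name is "side" or "top"; returns a dict with "image" (480x640x3 uint8, blue, green, red), "fovy" (degrees; the focal length in pixels is half the picture's height over the tangent of half this angle, whatever the lens; pixels are square), "cx", "cy" (the principal point, pixels), "view" (4x4, takes a point from world to camera coordinates). Camera axes: x right, y up, looking along -z (the intrinsics and any distortion apply to the point x, -y, -z); pixel columns grow to the right and rows downward; lengths in m; the calibration is good to about 2 mm. A picture is of the moment at which its call begins. There is no depth.
- job_done(): hands the job in, once; it reports no verdict.
The state is a dict: "clock": time; "qpos": joint angles; "qd": joint speeds; "joint_efforts": joint torques, N m; "position": TCP position; "tool_rot": TCP orientation; "force": force on the tool from outside, world axes, zero at the start; "moment": the same for the moment, N m; "grip_width": finger opening in m.
Only numpy, scipy, OpenCV 4.12 (cv2) and the standard library are available. Lean on these libraries where they do the work, as an engineer would, in place of code of your own. Each camera call takes 0.05 s, during which the arm holds its last target.

## Working session

There is one attempt and no reset: what is moved stays moved. The work goes in short steps, Python scripts to look and compute and a shell command to move; the robot and the scene stay as the last step left them, time stands still between calls to the robot, and variables do not carry over. Pictures are saved under pics/ and viewed, and the job is handed in when it is done.

```bash
mkdir -p pics
python3 - <<'E'
from workcell import observe, eyes
import cv2,numpy as np
s=observe()
for k,v in s.items(): print(k,np.round(v,4))
for n in("top","side"):
    f=eyes.grab_frame(n); cv2.imwrite(f"pics/{n}0.png",f["image"]); print(n,{k:v for k,v in f.items() if k!="image"})
    np.savez(f"cal_{n}.npz",**{k:v for k,v in f.items() if k!="image"})
E
```

```text
clock 0.0
qpos [ 1.2108  0.522  -0.0363  1.6     0.0212  1.0211 -0.1128]
qd [ 0.0002 -0.0012  0.0023 -0.0002  0.0017 -0.0004 -0.0003]
joint_efforts [-1.00000e-03 -9.27122e+01  1.97990e+00 -3.69936e+01  1.78000e-02
  8.10000e-03  0.00000e+00]
position [ 0.1785 -0.5986  0.204 ]
tool_rot [ 3.1415e+00  1.1000e-03 -1.2810e+00]
force [-0.651   0.2305 -0.5626]
moment [-0.0076 -0.0457  0.0123]
grip_width 0.0855
top {'fovy': 51.354374342610086, 'cx': 326.4537776280107, 'cy': 230.60909584045976, 'view': array([[ 0.02175309, -0.99976191, -0.00171285,  0.00523357],
       [ 0.98802256,  0.0212358 ,  0.15284132, -0.51512577],
       [-0.15276856, -0.0050171 ,  0.98824926, -1.17961882],
       [ 0.        ,  0.        ,  0.        ,  1.        ]])}
side {'fovy': 46.73594053081537, 'cx': 318.36136569815244, 'cy': 245.5307395193784, 'view': array([[-0.79419122, -0.60763801,  0.0060287 ,  0.38336791],
       [ 0.36040483, -0.46301994,  0.80976595, -0.23012501],
       [-0.48925317,  0.64528178,  0.58672205, -1.05831221],
       [ 0.        ,  0.        ,  0.        ,  1.        ]])}
```

View pics/top0.png

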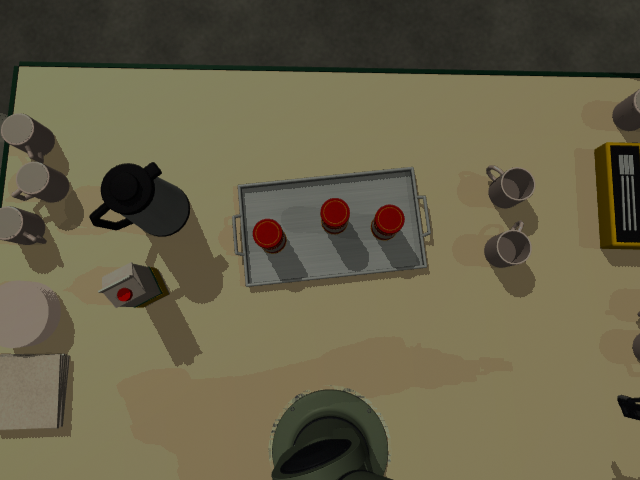

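View pics/side0.png

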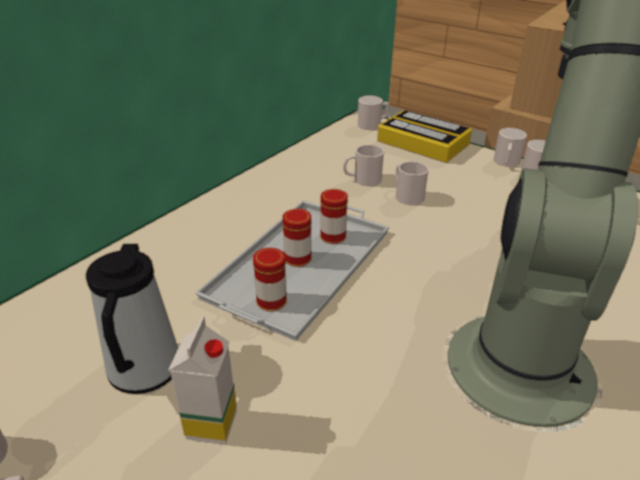

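The tins in the top view are at about (268,235), (335,215) and (389,221). I'll enlarge the picture to read the lids more closely.

Run:
```python
import cv2
i=cv2.imread("pics/top0.png")
c=i[190:260,240:420]; cv2.imwrite("pics/crop_t.png",cv2.resize(c,None,fx=4.4,fy=4.4,interpolation=cv2.INTER_CUBIC))
i=cv2.imread("pics/side0.png")
c=i[180:320,230:370]; cv2.imwrite("pics/crop_s.png",cv2.resize(c,None,fx=4,fy=4,interpolation=cv2.INTER_CUBIC))
```

```text
(no output)
```

View pics/crop_t.png

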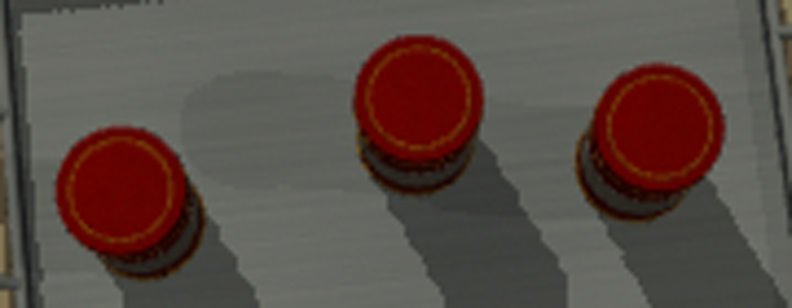

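View pics/crop_s.png

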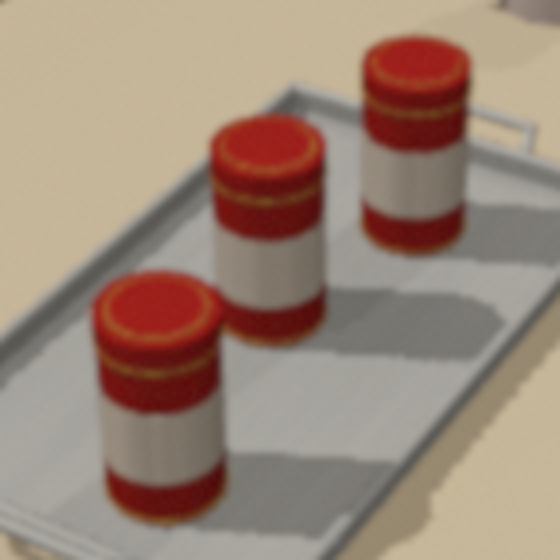

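The top crop shows the lid rings centred at crop pixels (120,189), (419,97) and (659,127). In the side crop they are at (158,307), (268,145) and (417,63). Next I'll locate each tin from both views.

```bash
cat > h.py <<'E'
import numpy as np, cv2
from scipy.optimize import least_squares
C={n:dict(np.load(f"cal_{n}.npz")) for n in("top","side")}
def proj(n,p):
    c=C[n]; f=240/np.tan(np.radians(c["fovy"])/2); q=c["view"][:3,:3]@np.array(p)+c["view"][:3,3]
    return np.array([c["cx"]+f*q[0]/-q[2], c["cy"]-f*q[1]/-q[2]])
def onz(n,px,z):
    return least_squares(lambda v:proj(n,[v[0],v[1],z])-px,[.6,0]).x
def tri(a,b):
    r=least_squares(lambda v:np.r_[proj("top",v)-a,proj("side",v)-b],[.6,0,.1]); return r.x,r.fun
E
python3 - <<'E'
from h import *
T=[(120,189),(419,97.5),(659,127)];S=[(158,307),(268,145),(417,63)]
for t,s in zip(T,S):
    a=np.array([240,190])+(np.array(t)+.5)/4.4-.5; b=np.array([230,180])+(np.array(s)+.5)/4-.5
    print(onz("top",a,.124),onz("side",b,.124),*tri(a,b))
for p in [(240,186),(413,169),(426,267),(248,284)]: print("tray corner",onz("top",np.array(p),.018))
for p in [(0.6,0.15,0),(0.6,-.15,0)]: print(proj("top",p),proj("side",p))
# base flange check
E
```

```text
[0.49443987 0.15105504] [0.49362612 0.15169176] [0.49440979 0.15104978 0.12328413] [ 0.03948419  0.06007792 -0.06322823 -0.01168424]
[ 0.54579202 -0.00226779] [ 5.45395072e-01 -3.70864396e-05] [ 0.54648119 -0.00202914  0.12246631] [-0.10849968 -0.17062641  0.19689967  0.03237953]
[ 0.53290343 -0.12686435] [ 0.53226474 -0.1244942 ] [ 0.53349794 -0.12688537  0.12236945] [-0.07790823 -0.12982423  0.15754834  0.02044835]
tray corner [0.62735237 0.23692463]
tray corner [ 0.68086677 -0.19932343]
tray corner [ 0.4330117  -0.23008009]
tray corner [0.3819713  0.20548877]
[274.77821454 198.8715429 ] [236.79874799 282.41248057]
[392.55928714 201.33701637] [317.59407277 224.22317214]
```

```bash
cat >> h.py <<'E'
from scipy.spatial.transform import Rotation as Ro
def rel(p,R0,target,rpy):
    """row for target pose from pose p,R0"""
    d=R0.inv().apply(np.array(target)-p)*1000
    a=(R0.inv()*Ro.from_euler('xyz',rpy)).as_rotvec(degrees=True)
    return dict(zip(("dx","dy","dz","ax","ay","az"),np.round(np.r_[d,a],1)))
def st():
    from workcell import observe
    s=observe(); p=np.array(s["position"]); R=Ro.from_euler('xyz',s["tool_rot"])
    print("t",round(float(s["clock"]),2),"p",p.round(4),"rpy",np.round(s["tool_rot"],4),"F",np.round(s["force"],2),"w",round(float(s["grip_width"]),4),"q",np.round(s["qpos"],2))
    return p,R
E
python3 - <<'E'
from h import *
p,R=st(); p=np.array([.179,-.599,.205])
down=[np.pi,0,0]
print(rel(p,R,[.50,-.30,.25],down)); print(rel(p,R,[.494,.151,.20],down))
E
```

```text
t 0.1 p [ 0.1785 -0.5987  0.2041] rpy [ 3.1415e+00  1.0000e-03 -1.2811e+00] F [-0.23  0.36 -0.05] w 0.0851 q [ 1.21  0.52 -0.04  1.6   0.02  1.02 -0.11]
{'dx': np.float64(-194.9), 'dy': np.float64(-393.0), 'dz': np.float64(-44.8), 'ax': np.float64(-0.0), 'ay': np.float64(0.1), 'az': np.float64(-73.4)}
{'dx': np.float64(-628.7), 'dy': np.float64(-516.1), 'dz': np.float64(5.6), 'ax': np.float64(-0.0), 'ay': np.float64(0.1), 'az': np.float64(-73.4)}
```

```bash
python3 -m pendant '[{"dx":-195,"dy":-393,"dz":-45,"az":-73.4},{"dx":-195,"dy":-393,"dz":-45,"az":-73.4},{"dx":-195,"dy":-393,"dz":-45,"az":-73.4},{"dx":-195,"dy":-393,"dz":-45,"az":-73.4},{"dx":-195,"dy":-393,"dz":-45,"az":-73.4},{"dx":-195,"dy":-393,"dz":-45,"az":-73.4},{"dx":-195,"dy":-393,"dz":-45,"az":-73.4},{"dx":-195,"dy":-393,"dz":-45,"az":-73.4},{"dx":-195,"dy":-393,"dz":-45,"az":-73.4},{"dx":-195,"dy":-393,"dz":-45,"az":-73.4}]'
python3 - <<'E'
from h import *
p,R=st()
print(rel(p,R,[.494,.151,.19],[np.pi,0,0]))
E
```

```text
t 0.1 p [ 0.1785 -0.5987  0.2041] rpy [ 3.1415e+00  1.0000e-03 -1.2811e+00] F [-0.23  0.36 -0.05] w 0.0851 q [ 1.21  0.52 -0.04  1.6   0.02  1.02 -0.11]
{'dx': np.float64(-628.2), 'dy': np.float64(-516.6), 'dz': np.float64(14.7), 'ax': np.float64(-0.0), 'ay': np.float64(0.1), 'az': np.float64(-73.4)}schema error: expected keys dx, dy, dz, ax, ay, az, claw
```

```bash
python3 -m pendant '[{"dx":-195,"dy":-393,"dz":-45,"ax":0,"ay":0,"az":-73.4,"claw":85},{"dx":-195,"dy":-393,"dz":-45,"ax":0,"ay":0,"az":-73.4,"claw":85},{"dx":-195,"dy":-393,"dz":-45,"ax":0,"ay":0,"az":-73.4,"claw":85},{"dx":-195,"dy":-393,"dz":-45,"ax":0,"ay":0,"az":-73.4,"claw":85},{"dx":-195,"dy":-393,"dz":-45,"ax":0,"ay":0,"az":-73.4,"claw":85},{"dx":-195,"dy":-393,"dz":-45,"ax":0,"ay":0,"az":-73.4,"claw":85},{"dx":-195,"dy":-393,"dz":-45,"ax":0,"ay":0,"az":-73.4,"claw":85},{"dx":-195,"dy":-393,"dz":-45,"ax":0,"ay":0,"az":-73.4,"claw":85},{"dx":-195,"dy":-393,"dz":-45,"ax":0,"ay":0,"az":-73.4,"claw":85},{"dx":-195,"dy":-393,"dz":-45,"ax":0,"ay":0,"az":-73.4,"claw":85}]' 40
python3 - <<'E'
from h import *
p,R=st()
print(rel(p,R,[.494,.151,.19],[np.pi,0,0]))
E
```

```text
clock: 0.93
position: [0.4828, -0.3147, 0.2473]
tool_rot: [3.142, 0.0, -0.025]
force: [-0.1, -1.6, -0.4]
grip_width: 0.085
t 0.93 p [ 0.4828 -0.3147  0.2473] rpy [ 3.1415e+00  2.0000e-04 -2.5100e-02] F [-0.07 -1.63 -0.42] w 0.085 q [ 0.78  0.43 -0.43  1.67  0.19  1.09  0.28]
{'dx': np.float64(-0.4), 'dy': np.float64(-465.8), 'dz': np.float64(57.3), 'ax': np.float64(0.0), 'ay': np.float64(0.0), 'az': np.float64(-1.4)}
```

```bash
python3 -m pendant '[{"dx":-20,"dy":-451,"dz":40,"ax":0,"ay":0,"az":-1.8,"claw":85},{"dx":-20,"dy":-451,"dz":40,"ax":0,"ay":0,"az":-1.8,"claw":85},{"dx":-20,"dy":-451,"dz":40,"ax":0,"ay":0,"az":-1.8,"claw":85},{"dx":-20,"dy":-451,"dz":40,"ax":0,"ay":0,"az":-1.8,"claw":85},{"dx":-20,"dy":-451,"dz":40,"ax":0,"ay":0,"az":-1.8,"claw":85},{"dx":-20,"dy":-451,"dz":40,"ax":0,"ay":0,"az":-1.8,"claw":85},{"dx":-20,"dy":-451,"dz":40,"ax":0,"ay":0,"az":-1.8,"claw":85},{"dx":-20,"dy":-451,"dz":40,"ax":0,"ay":0,"az":-1.8,"claw":85},{"dx":-20,"dy":-451,"dz":40,"ax":0,"ay":0,"az":-1.8,"claw":85},{"dx":-20,"dy":-451,"dz":40,"ax":0,"ay":0,"az":-1.8,"claw":85}]'
python3 -m pendant '[{"dx":0,"dy":-20,"dz":0,"ax":0,"ay":0,"az":0,"claw":85},{"dx":0,"dy":-34,"dz":0,"ax":0,"ay":0,"az":0,"claw":85},{"dx":0,"dy":-34,"dz":0,"ax":0,"ay":0,"az":0,"claw":85},{"dx":0,"dy":-34,"dz":0,"ax":0,"ay":0,"az":0,"claw":85}]'
python3 - <<'E'
from h import *
p,R=st()
print(rel(p,R,[.494,.151,.07],[np.pi,0,0]))
E
```

```text
clock: 1.77
position: [0.4757, 0.1005, 0.2102]
tool_rot: [3.141, -0.0, 0.0]
force: [0.9, 0.0, 0.4]
grip_width: 0.085
clock: 2.1
position: [0.476, 0.1329, 0.2101]
tool_rot: [3.141, 0.001, 0.002]
force: [-0.9, -0.1, -0.5]
grip_width: 0.0854
t 2.1 p [0.476  0.1329 0.2101] rpy [3.1414e+00 6.0000e-04 1.7000e-03] F [-0.87 -0.07 -0.5 ] w 0.0854 q [ 0.09  0.36 -0.61  1.91  0.25  0.95 -0.63]
{'dx': np.float64(18.1), 'dy': np.float64(-18.1), 'dz': np.float64(140.1), 'ax': np.float64(0.0), 'ay': np.float64(0.0), 'az': np.float64(0.1)}
```

```bash
python3 -m pendant '[{"dx":18,"dy":-18,"dz":30,"ax":0,"ay":0,"az":0,"claw":85},{"dx":18,"dy":-18,"dz":40,"ax":0,"ay":0,"az":0,"claw":85},{"dx":18,"dy":-18,"dz":40,"ax":0,"ay":0,"az":0,"claw":85},{"dx":18,"dy":-18,"dz":40,"ax":0,"ay":0,"az":0,"claw":85}]'
python3 - <<'E'
from h import *
from workcell import eyes
for n in("top","side"): cv2.imwrite(f"pics/{n}1.png",cv2.resize(eyes.grab_frame(n)["image"][120:400,200:440] if n=="side" else eyes.grab_frame(n)["image"][130:350,200:480],None,fx=2,fy=2))
p,R=st()
print(rel(p,R,[.494,.151,.07],[np.pi,0,0]))
E
```

```text
clock: 2.43
position: [0.4938, 0.1495, 0.1701]
tool_rot: [3.141, 0.002, -0.001]
force: [-0.4, -0.3, 0.1]
grip_width: 0.0848
t 2.53 p [0.4944 0.1498 0.1711] rpy [ 3.1414e+00 -7.0000e-04 -7.0000e-04] F [ 0.34 -0.35  0.39] w 0.0848 q [ 0.03  0.44 -0.58  1.9   0.31  0.89 -0.7 ]
{'dx': np.float64(-0.5), 'dy': np.float64(-1.2), 'dz': np.float64(101.1), 'ax': np.float64(0.0), 'ay': np.float64(-0.0), 'az': np.float64(-0.0)}
```

View pics/side1.png

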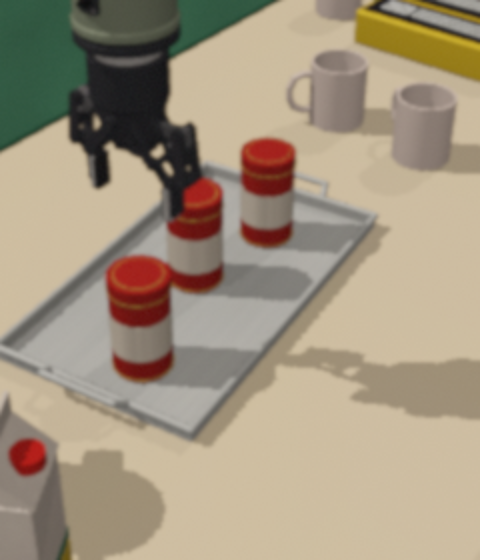

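View pics/top1.png

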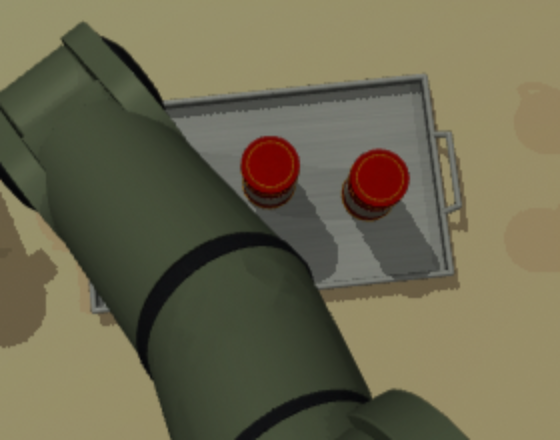

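Run:
```python
from h import *
from workcell import eyes
for n in("top","side"): cv2.imwrite(f"pics/{n}2.png",eyes.grab_frame(n)["image"])
t=[.494,.151,.171]; print(proj("side",t))
```

```text
[268.12628646 237.23141067]
```

View pics/side2.png

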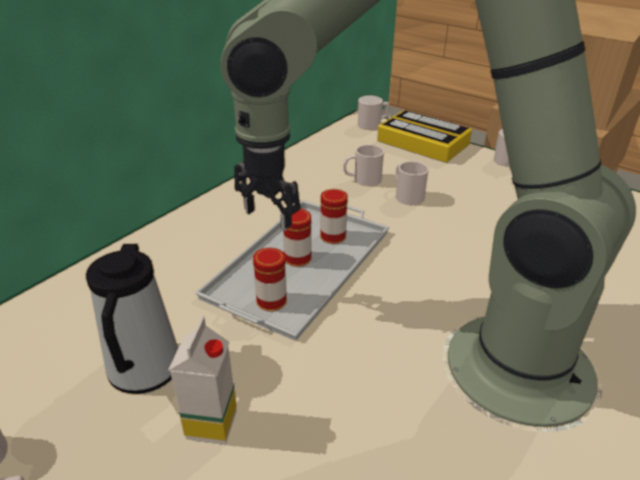

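View pics/top2.png

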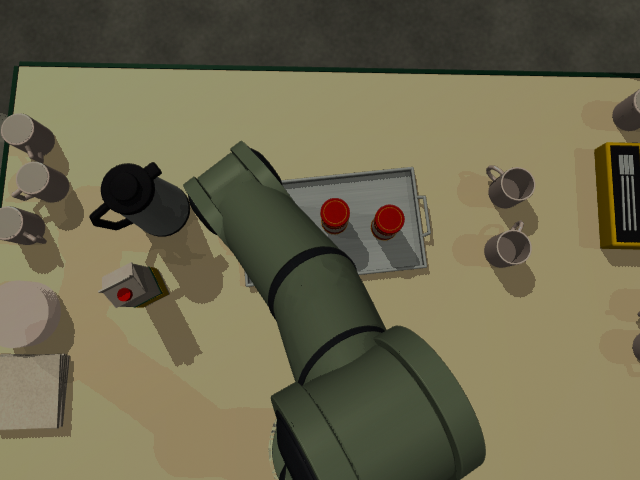

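Run:
```python
from h import *
i=cv2.imread("pics/side2.png")
x0,y0,f=220,130,5
c=cv2.resize(i[y0:y0+115,x0:x0+100],None,fx=f,fy=f,interpolation=cv2.INTER_CUBIC)
for dz,col in((0,(0,255,0)),(.013,(255,0,0)),(.04,(0,255,255))):
  for dx in(-.05,0,.05):
    u=(proj("side",[.494+dx,.15,.171+dz])-[x0,y0]+.5)*f
    cv2.circle(c,tuple(int(v) for v in u),4,col,-1)
cv2.imwrite("pics/cg.png",c)
```

```text
(no output)
```

View pics/cg.png

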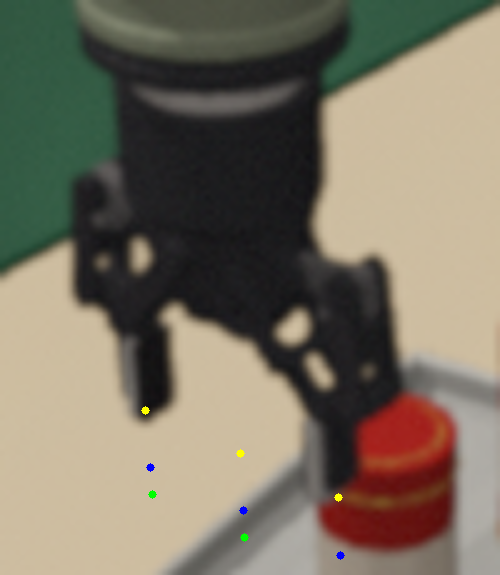

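Run:
```python
from h import *
i=cv2.imread("pics/top0.png")
x0,y0,f=580,370,8
c=cv2.resize(i[y0:y0+75,x0:x0+60],None,fx=f,fy=f,interpolation=cv2.INTER_CUBIC)
R=Ro.from_euler('xyz',[np.pi,0,-1.281])
for dz,col in((0,(0,255,0)),(-.013,(255,0,0)),(-.04,(0,255,255))):
  for dx in(-.05,0,.05):
    u=(proj("top",np.array([.1785,-.5986,.204])+R.apply([dx,0,dz]))-[x0,y0]+.5)*f; print(u/f+[x0,y0])
    cv2.circle(c,tuple(int(v) for v in u),4,col,-1)
cv2.imwrite("pics/cg0.png",c)
```

```text
[605.91223378 397.4806529 ]
[629.38511794 390.63411155]
[652.76720105 383.81405495]
[609.5302171  398.64071536]
[633.30078078 391.70299831]
[656.97820025 384.79246649]
[617.35364505 401.14920261]
[641.7672277  394.01414547]
[666.08250052 386.90782013]
```

View pics/cg0.png

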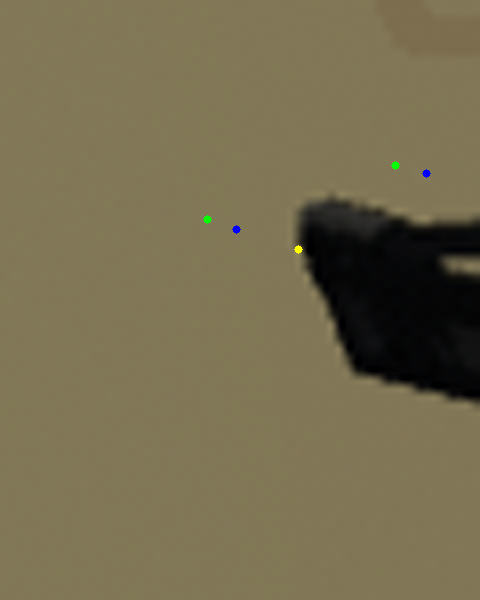

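```bash
python3 -m pendant '[{"dx":0,"dy":0,"dz":0,"ax":0,"ay":0,"az":0,"claw":64},{"dx":0,"dy":0,"dz":0,"ax":0,"ay":0,"az":0,"claw":64},{"dx":0,"dy":0,"dz":0,"ax":0,"ay":0,"az":0,"claw":64},{"dx":0,"dy":0,"dz":0,"ax":0,"ay":0,"az":0,"claw":64},{"dx":0,"dy":0,"dz":0,"ax":0,"ay":0,"az":0,"claw":64},{"dx":0,"dy":0,"dz":0,"ax":0,"ay":0,"az":0,"claw":64}]'
python3 - <<'E'
from h import *
from workcell import eyes
i=eyes.grab_frame("side")["image"]; p,R=st(); cv2.imwrite("pics/side3.png",i)
x0,y0,f=220,130,5
c=cv2.resize(i[y0:y0+115,x0:x0+100],None,fx=f,fy=f,interpolation=cv2.INTER_CUBIC)
for dz,col in((0,(0,255,0)),(.013,(255,0,0)),(.04,(0,255,255))):
  for dx in(-.04,0,.04):
    u=(proj("side",p+[dx,0,dz])-[x0,y0]+.5)*f
    cv2.circle(c,tuple(int(v) for v in u),3,col,-1)
cv2.imwrite("pics/cg2.png",c)
E
```

```text
clock: 3.13
position: [0.4942, 0.1507, 0.1704]
tool_rot: [-3.142, -0.0, 0.0]
force: [-0.1, -1.0, -0.6]
grip_width: 0.0637
t 3.18 p [0.4942 0.1507 0.1703] rpy [3.1416e+00 1.0000e-04 4.0000e-04] F [-0.4  -0.1   0.38] w 0.064 q [ 0.03  0.44 -0.58  1.9   0.31  0.89 -0.7 ]
```

View pics/cg2.png

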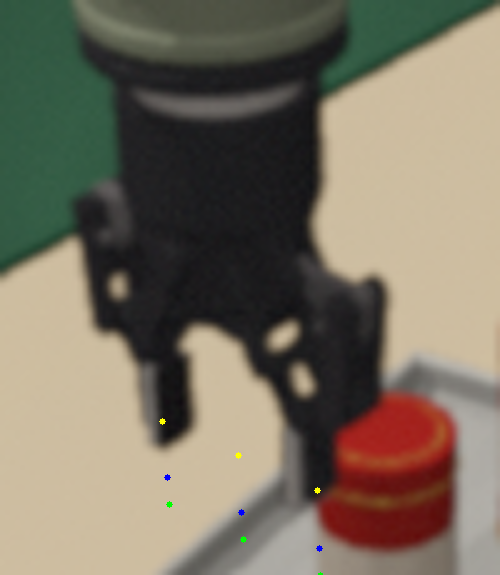

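```bash
python3 -m pendant '[{"dx":0,"dy":0,"dz":0,"ax":0,"ay":0,"az":0,"claw":85},{"dx":0,"dy":0,"dz":0,"ax":0,"ay":0,"az":0,"claw":85},{"dx":0,"dy":0,"dz":15,"ax":0,"ay":0,"az":0,"claw":85},{"dx":0,"dy":0,"dz":35,"ax":0,"ay":0,"az":0,"claw":85},{"dx":0,"dy":0,"dz":50,"ax":0,"ay":0,"az":0,"claw":85},{"dx":0,"dy":0,"dz":55,"ax":0,"ay":0,"az":0,"claw":85},{"dx":0,"dy":0,"dz":55,"ax":0,"ay":0,"az":0,"claw":85}]'
cat >> h.py <<'E'
def look(name,x0=200,y0=150,w=160,h=180,f=4,dzs=(0,.033)):
    from workcell import eyes
    i=eyes.grab_frame("side")["image"]; p,R=st()
    c=cv2.resize(i[y0:y0+h,x0:x0+w],None,fx=f,fy=f,interpolation=cv2.INTER_CUBIC)[:600]
    for dz,col in zip(dzs,((0,255,0),(0,255,255))):
        u=(proj("side",p+[0,0,dz])-[x0,y0]+.5)*f; cv2.circle(c,tuple(int(v) for v in u),3,col,-1)
    cv2.imwrite(f"pics/{name}.png",c)
E
python3 -c 'from h import *; look("d1",h=150)'
```

```text
clock: 3.77
position: [0.4936, 0.1506, 0.1145]
tool_rot: [3.141, 0.002, 0.001]
force: [-0.2, 0.4, 0.5]
grip_width: 0.085
t 3.82 p [0.4941 0.1508 0.1154] rpy [3.1416e+00 6.0000e-04 6.0000e-04] F [0.68 0.39 0.15] w 0.0849 q [-0.    0.52 -0.54  1.94  0.38  0.78 -0.76]
```

View pics/d1.png

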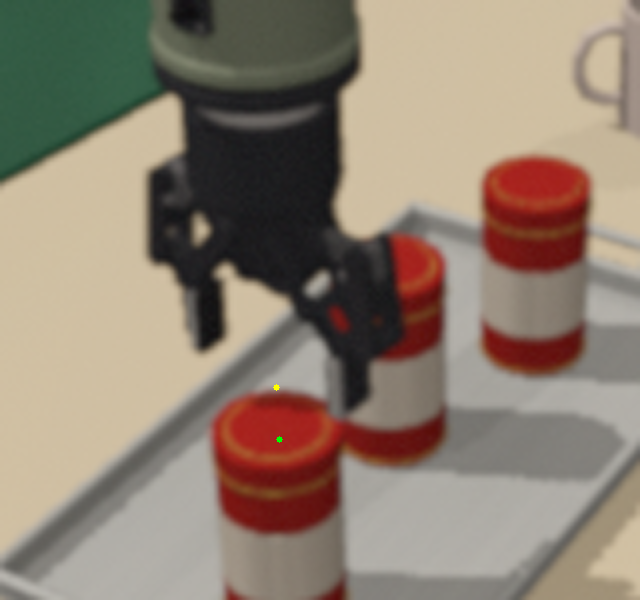

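```bash
python3 -m pendant '[{"dx":0,"dy":0,"dz":10,"ax":0,"ay":0,"az":0,"claw":85},{"dx":0,"dy":0,"dz":20,"ax":0,"ay":0,"az":0,"claw":85},{"dx":0,"dy":0,"dz":30,"ax":0,"ay":0,"az":0,"claw":85},{"dx":0,"dy":0,"dz":35,"ax":0,"ay":0,"az":0,"claw":85},{"dx":0,"dy":0,"dz":35,"ax":0,"ay":0,"az":0,"claw":85}]'
python3 -c 'from h import *; look("d2",h=150)'
```

```text
clock: 4.23
position: [0.4936, 0.1505, 0.0791]
tool_rot: [3.141, 0.002, 0.001]
force: [-0.6, -0.1, 0.1]
grip_width: 0.0853
t 4.28 p [0.4939 0.1507 0.0797] rpy [3.1413e+00 1.1000e-03 6.0000e-04] F [-0.13  0.58 -0.83] w 0.0853 q [-0.03  0.57 -0.51  1.97  0.42  0.71 -0.8 ]
```

View pics/d2.png

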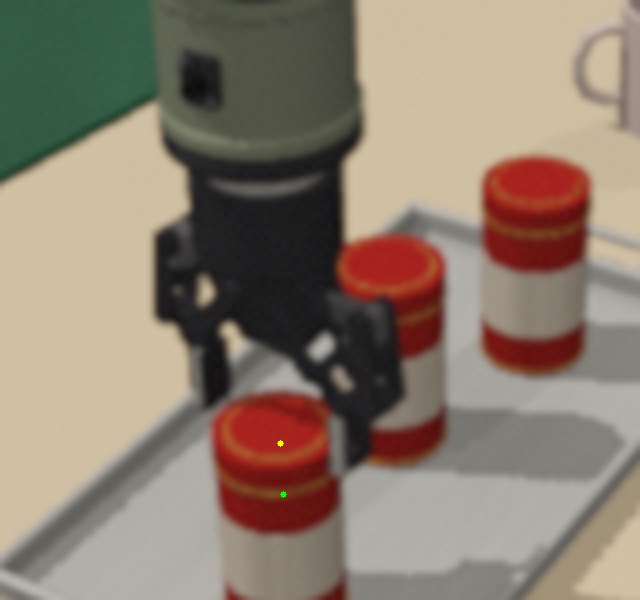

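```bash
python3 -m pendant '[{"dx":0,"dy":0,"dz":10,"ax":0,"ay":0,"az":0,"claw":85},{"dx":0,"dy":0,"dz":20,"ax":0,"ay":0,"az":0,"claw":85},{"dx":0,"dy":0,"dz":22,"ax":0,"ay":0,"az":0,"claw":85},{"dx":0,"dy":0,"dz":22,"ax":0,"ay":0,"az":0,"claw":85}]'
python3 -c 'from h import *; look("d3",h=150)'
```

```text
clock: 4.62
position: [0.4937, 0.1506, 0.0574]
tool_rot: [3.141, 0.001, 0.001]
force: [-0.2, -0.4, 0.7]
grip_width: 0.0849
t 4.67 p [0.494  0.1507 0.0579] rpy [3.1414e+00 8.0000e-04 6.0000e-04] F [ 0.69  1.12 -0.48] w 0.0848 q [-0.05  0.61 -0.49  1.98  0.45  0.66 -0.83]
```

View pics/d3.png

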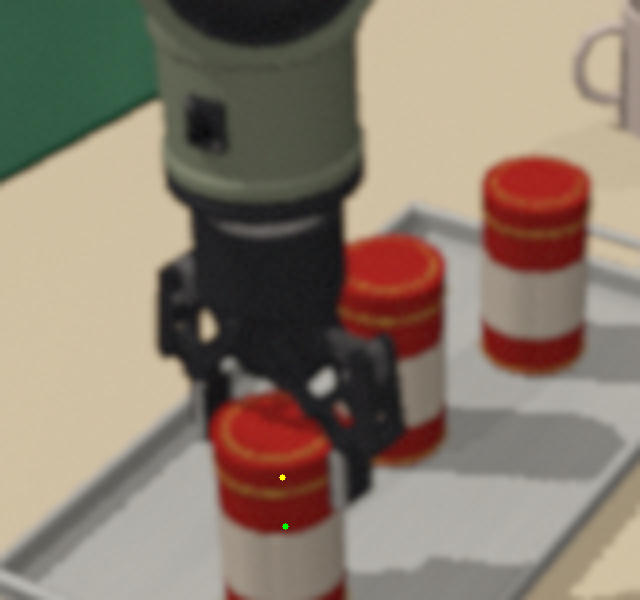

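```bash
python3 -m pendant '[{"dx":0,"dy":0,"dz":8,"ax":0,"ay":0,"az":0,"claw":85},{"dx":0,"dy":0,"dz":14,"ax":0,"ay":0,"az":0,"claw":85},{"dx":0,"dy":0,"dz":14,"ax":0,"ay":0,"az":0,"claw":66},{"dx":0,"dy":0,"dz":14,"ax":0,"ay":0,"az":0,"claw":60},{"dx":0,"dy":0,"dz":14,"ax":0,"ay":0,"az":0,"claw":55},{"dx":0,"dy":0,"dz":14,"ax":0,"ay":0,"az":0,"claw":50},{"dx":0,"dy":0,"dz":14,"ax":0,"ay":0,"az":0,"claw":50},{"dx":0,"dy":0,"dz":14,"ax":0,"ay":0,"az":0,"claw":50}]' 30
python3 -c 'from h import *; look("d4",h=150)'
```

```text
clock: 5.33
position: [0.4942, 0.1506, 0.0444]
tool_rot: [3.142, 0.0, 0.0]
force: [-0.2, 0.3, -5.0]
grip_width: 0.0656
t 5.38 p [0.4942 0.1506 0.0444] rpy [3.1416e+00 0.0000e+00 3.0000e-04] F [-0.73  0.33 -4.67] w 0.0653 q [-0.06  0.63 -0.47  1.99  0.47  0.63 -0.84]
```

View pics/d4.png

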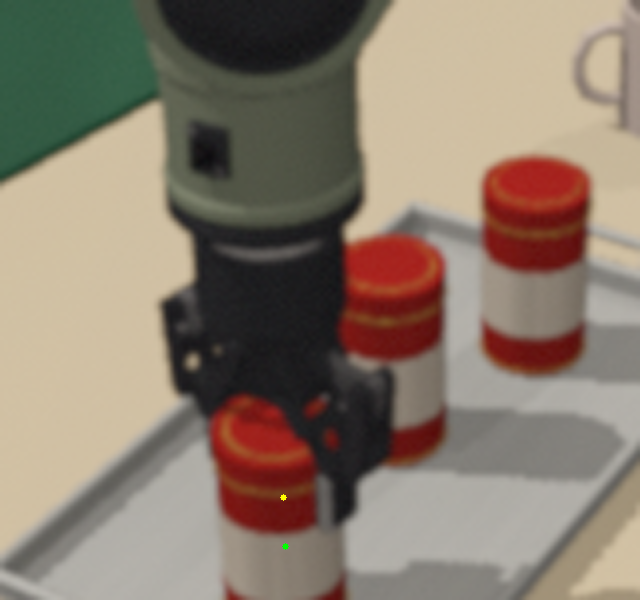

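```bash
python3 -m pendant '[{"dx":0,"dy":0,"dz":-5,"ax":0,"ay":0,"az":0,"claw":50},{"dx":0,"dy":0,"dz":-15,"ax":0,"ay":0,"az":0,"claw":50},{"dx":0,"dy":0,"dz":-30,"ax":0,"ay":0,"az":0,"claw":50},{"dx":0,"dy":0,"dz":-45,"ax":0,"ay":0,"az":0,"claw":50},{"dx":0,"dy":0,"dz":-55,"ax":0,"ay":0,"az":0,"claw":50},{"dx":0,"dy":0,"dz":-60,"ax":0,"ay":0,"az":0,"claw":50},{"dx":0,"dy":0,"dz":-60,"ax":0,"ay":0,"az":0,"claw":50},{"dx":0,"dy":0,"dz":-60,"ax":0,"ay":0,"az":0,"claw":50},{"dx":0,"dy":0,"dz":-60,"ax":0,"ay":0,"az":0,"claw":50}]'
cat >> h.py <<'E'
def weigh(k=16):
    from workcell import eyes,observe
    F=[];E=[]
    for _ in range(k):
        eyes.grab_frame("top"); s=observe(); F.append(s["force"]); E.append(s["joint_efforts"])
    F=np.array(F);print("F mean",F.mean(0).round(3),"se",(F.std(0)/k**.5).round(3),"eff",np.mean(E,0).round(2))
E
python3 -c 'from h import *; weigh();look("d5",h=150)'
```

```text
clock: 6.13
position: [0.4939, 0.1505, 0.1038]
tool_rot: [3.141, 0.001, 0.0]
force: [-0.0, 0.6, -4.8]
grip_width: 0.0653
F mean [ 0.124  0.246 -4.452] se [0.12  0.098 0.14 ] eff [ 2.000e-02 -8.318e+01 -8.470e+00 -2.864e+01  1.000e-02 -1.000e-02
 -0.000e+00]
t 6.98 p [0.4942 0.1507 0.1043] rpy [-3.1416e+00  0.0000e+00  4.0000e-04] F [-0.48 -0.02 -4.27] w 0.0654 q [-0.01  0.54 -0.54  1.95  0.39  0.75 -0.77]
```

View pics/d5.png

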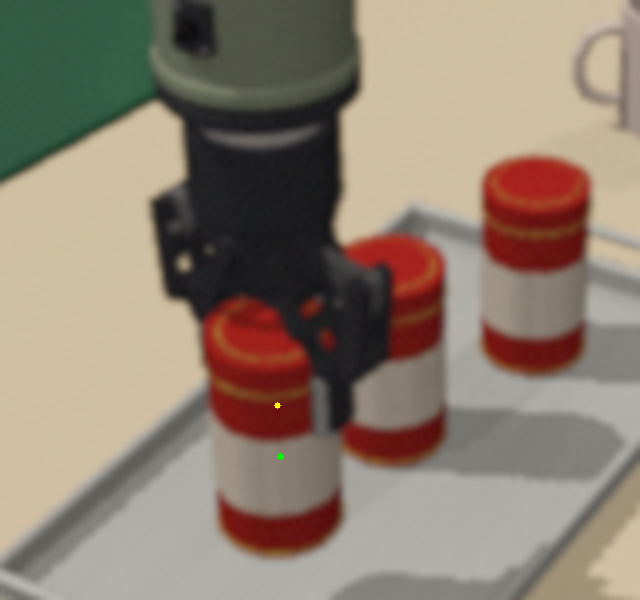

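```bash
python3 -m pendant '[{"dx":0,"dy":0,"dz":15,"ax":0,"ay":0,"az":0,"claw":50},{"dx":0,"dy":0,"dz":30,"ax":0,"ay":0,"az":0,"claw":50},{"dx":0,"dy":0,"dz":42,"ax":0,"ay":0,"az":0,"claw":50},{"dx":0,"dy":0,"dz":52,"ax":0,"ay":0,"az":0,"claw":50},{"dx":0,"dy":0,"dz":56,"ax":0,"ay":0,"az":0,"claw":50},{"dx":0,"dy":0,"dz":58,"ax":0,"ay":0,"az":0,"claw":50},{"dx":0,"dy":0,"dz":60,"ax":0,"ay":0,"az":0,"claw":50},{"dx":0,"dy":0,"dz":60,"ax":0,"ay":0,"az":0,"claw":50},{"dx":0,"dy":0,"dz":60,"ax":0,"ay":0,"az":0,"claw":50}]'
python3 -c 'from h import *; weigh(6)'
```

```text
clock: 7.73
position: [0.4945, 0.1508, 0.0447]
tool_rot: [-3.141, -0.001, 0.0]
force: [0.1, 0.2, -4.0]
grip_width: 0.0655
F mean [ 0.177 -0.071 -4.343] se [0.192 0.159 0.197] eff [-4.000e-02 -8.796e+01 -8.170e+00 -2.387e+01  1.000e-02 -1.000e-02
  0.000e+00]
```

```bash
for i in 1; do python3 -m pendant '[{"dx":0,"dy":0,"dz":0.5,"ax":0,"ay":0,"az":0,"claw":50},{"dx":0,"dy":0,"dz":1,"ax":0,"ay":0,"az":0,"claw":50},{"dx":0,"dy":0,"dz":1,"ax":0,"ay":0,"az":0,"claw":50}]'; done
python3 -c 'from h import *; weigh(4)'
python3 -m pendant '[{"dx":0,"dy":0,"dz":0.5,"ax":0,"ay":0,"az":0,"claw":50},{"dx":0,"dy":0,"dz":1,"ax":0,"ay":0,"az":0,"claw":50},{"dx":0,"dy":0,"dz":1,"ax":0,"ay":0,"az":0,"claw":50}]'
python3 -c 'from h import *; weigh(4)'
```

```text
clock: 8.28
position: [0.4945, 0.1508, 0.044]
tool_rot: [3.141, -0.001, 0.0]
force: [-2.8, -2.1, 11.9]
grip_width: 0.0656
F mean [-2.363 -1.494 11.473] se [0.203 0.15  0.121] eff [-2.600e-01 -8.124e+01 -7.100e+00 -2.268e+01  4.500e-01 -1.260e+00
 -4.000e-02]
clock: 8.73
position: [0.4948, 0.1508, 0.0438]
tool_rot: [3.141, -0.002, 0.0]
force: [-5.9, -3.1, 29.8]
grip_width: 0.0652
F mean [-5.474 -4.075 29.595] se [0.102 0.197 0.126] eff [-9.900e-01 -7.329e+01 -6.330e+00 -2.154e+01  8.500e-01 -2.710e+00
  1.000e-02]
```

```bash
python3 -m pendant '[{"dx":0,"dy":0,"dz":-1.5,"ax":0,"ay":0,"az":0,"claw":50},{"dx":0,"dy":0,"dz":-1.5,"ax":0,"ay":0,"az":0,"claw":50}]'
python3 -m pendant '[{"dx":0,"dy":0,"dz":0,"ax":0,"ay":0,"az":0,"claw":68},{"dx":0,"dy":0,"dz":0,"ax":0,"ay":0,"az":0,"claw":74},{"dx":0,"dy":0,"dz":0,"ax":0,"ay":0,"az":0,"claw":85},{"dx":0,"dy":0,"dz":0,"ax":0,"ay":0,"az":0,"claw":85},{"dx":0,"dy":0,"dz":0,"ax":0,"ay":0,"az":0,"claw":85},{"dx":0,"dy":0,"dz":-15,"ax":0,"ay":0,"az":0,"claw":85},{"dx":0,"dy":0,"dz":-45,"ax":0,"ay":0,"az":0,"claw":85},{"dx":0,"dy":0,"dz":-80,"ax":0,"ay":0,"az":0,"claw":85},{"dx":0,"dy":0,"dz":-115,"ax":0,"ay":0,"az":0,"claw":85},{"dx":0,"dy":0,"dz":-115,"ax":0,"ay":0,"az":0,"claw":85}]'
python3 -c 'from h import *; weigh(8);look("d6",h=150);p,R=st();print(rel(p,R,[.546,-.001,.16],[np.pi,0,0]))'
```

```text
clock: 9.1
position: [0.4944, 0.1508, 0.0442]
tool_rot: [-3.141, -0.001, 0.0]
force: [-0.5, -0.7, -4.6]
grip_width: 0.0654
clock: 9.93
position: [0.4966, 0.1519, 0.1645]
tool_rot: [-3.139, -0.007, 0.0]
force: [0.6, -0.3, 0.6]
grip_width: 0.085
F mean [-0.133 -0.333 -0.442] se [0.151 0.2   0.202] eff [  0.27 -78.89  -8.4  -32.32  -0.14   0.23   0.13]
t 10.38 p [0.4939 0.1507 0.1582] rpy [3.1414e+00 1.2000e-03 6.0000e-04] F [-0.52 -0.99 -0.31] w 0.0852 q [ 0.03  0.46 -0.58  1.91  0.33  0.87 -0.72]
t 10.38 p [0.4939 0.1507 0.1582] rpy [3.1414e+00 1.2000e-03 6.0000e-04] F [-0.52 -0.99 -0.31] w 0.0852 q [ 0.03  0.46 -0.58  1.91  0.33  0.87 -0.72]
{'dx': np.float64(52.0), 'dy': np.float64(151.8), 'dz': np.float64(-1.9), 'ax': np.float64(0.0), 'ay': np.float64(0.1), 'az': np.float64(0.0)}
```

View pics/d6.png

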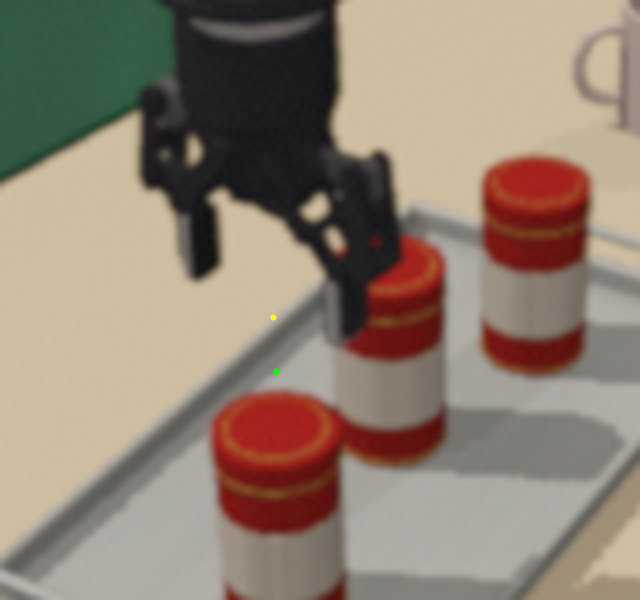

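Left tin is back in its place, its lid still at (277,430) in the crop. Its net weight is about 4.0–4.4 N. Next is the middle tin.

```bash
python3 -m pendant '[{"dx":10,"dy":30,"dz":-2,"ax":0,"ay":0,"az":0,"claw":85},{"dx":22,"dy":65,"dz":-2,"ax":0,"ay":0,"az":0,"claw":85},{"dx":34,"dy":100,"dz":-2,"ax":0,"ay":0,"az":0,"claw":85},{"dx":45,"dy":132,"dz":-2,"ax":0,"ay":0,"az":0,"claw":85},{"dx":52,"dy":152,"dz":-2,"ax":0,"ay":0,"az":0,"claw":85},{"dx":52,"dy":152,"dz":-2,"ax":0,"ay":0,"az":0,"claw":85},{"dx":52,"dy":152,"dz":-2,"ax":0,"ay":0,"az":0,"claw":85},{"dx":52,"dy":152,"dz":-2,"ax":0,"ay":0,"az":0,"claw":85}]'
python3 -m pendant '[{"dx":0,"dy":0,"dz":15,"ax":0,"ay":0,"az":0,"claw":85},{"dx":0,"dy":0,"dz":30,"ax":0,"ay":0,"az":0,"claw":85},{"dx":0,"dy":0,"dz":30,"ax":0,"ay":0,"az":0,"claw":85},{"dx":0,"dy":0,"dz":30,"ax":0,"ay":0,"az":0,"claw":85}]'
python3 -c 'from h import *; look("e1",h=150);p,R=st();print(rel(p,R,[.546,-.001,.0443],[np.pi,0,0]))'
```

```text
clock: 11.05
position: [0.546, -0.0004, 0.1606]
tool_rot: [-3.141, 0.001, 0.001]
force: [-0.0, 1.1, -0.3]
grip_width: 0.0849
clock: 11.38
position: [0.5458, -0.0001, 0.1307]
tool_rot: [-3.141, 0.001, 0.002]
force: [0.1, 0.4, 0.3]
grip_width: 0.0851
t 11.43 p [ 5.462e-01 -3.000e-04  1.313e-01] rpy [-3.1413e+00  2.0000e-04  1.8000e-03] F [-0.13  0.    0.03] w 0.0851 q [ 0.28  0.54 -0.53  1.86  0.35  0.84 -0.43]
t 11.43 p [ 5.462e-01 -3.000e-04  1.313e-01] rpy [-3.1413e+00  2.0000e-04  1.8000e-03] F [-0.13  0.    0.03] w 0.0851 q [ 0.28  0.54 -0.53  1.86  0.35  0.84 -0.43]
{'dx': np.float64(-0.2), 'dy': np.float64(0.8), 'dz': np.float64(87.0), 'ax': np.float64(-0.0), 'ay': np.float64(0.0), 'az': np.float64(0.1)}
```

View pics/e1.png

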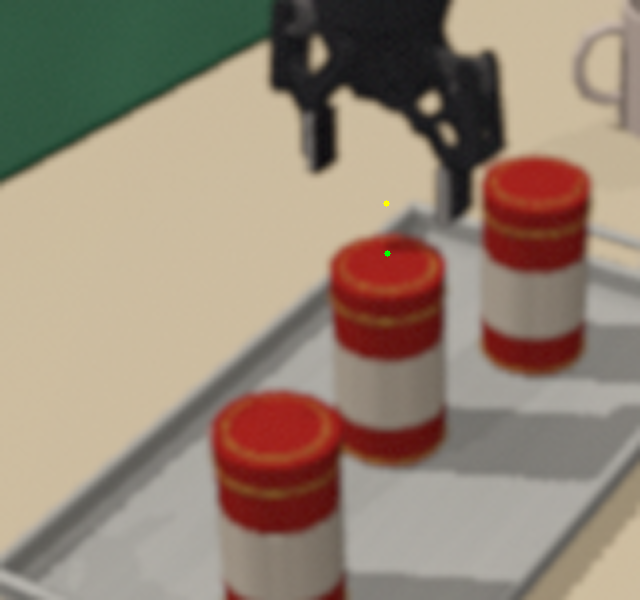

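```bash
python3 -m pendant '[{"dx":0,"dy":0.7,"dz":12,"ax":0,"ay":0,"az":0,"claw":85},{"dx":0,"dy":0.7,"dz":27,"ax":0,"ay":0,"az":0,"claw":85},{"dx":0,"dy":0.7,"dz":42,"ax":0,"ay":0,"az":0,"claw":85},{"dx":0,"dy":0.7,"dz":50,"ax":0,"ay":0,"az":0,"claw":85}]'
python3 -m pendant '[{"dx":0,"dy":0,"dz":12,"ax":0,"ay":0,"az":0,"claw":85},{"dx":0,"dy":0,"dz":24,"ax":0,"ay":0,"az":0,"claw":85},{"dx":0,"dy":0,"dz":34,"ax":0,"ay":0,"az":0,"claw":85},{"dx":0,"dy":0,"dz":36.5,"ax":0,"ay":0,"az":0,"claw":85},{"dx":0,"dy":0,"dz":36.5,"ax":0,"ay":0,"az":0,"claw":85},{"dx":0,"dy":0,"dz":36.5,"ax":0,"ay":0,"az":0,"claw":66},{"dx":0,"dy":0,"dz":36.5,"ax":0,"ay":0,"az":0,"claw":60},{"dx":0,"dy":0,"dz":36.5,"ax":0,"ay":0,"az":0,"claw":50},{"dx":0,"dy":0,"dz":36.5,"ax":0,"ay":0,"az":0,"claw":50},{"dx":0,"dy":0,"dz":36.5,"ax":0,"ay":0,"az":0,"claw":50}]'
python3 -c 'from h import *; look("e2",h=150)'
```

```text
clock: 11.77
position: [0.5459, -0.0018, 0.0798]
tool_rot: [-3.142, 0.001, 0.001]
force: [-0.3, 0.3, -0.3]
grip_width: 0.0853
clock: 12.6
position: [0.5466, -0.0019, 0.0449]
tool_rot: [3.142, -0.001, 0.0]
force: [-1.4, 0.4, 7.2]
grip_width: 0.0657
t 12.65 p [ 0.5466 -0.002   0.0449] rpy [ 3.1416e+00 -8.0000e-04  2.0000e-04] F [-1.83 -0.24  6.79] w 0.0653 q [ 0.23  0.66 -0.46  1.91  0.45  0.67 -0.51]
```

View pics/e2.png

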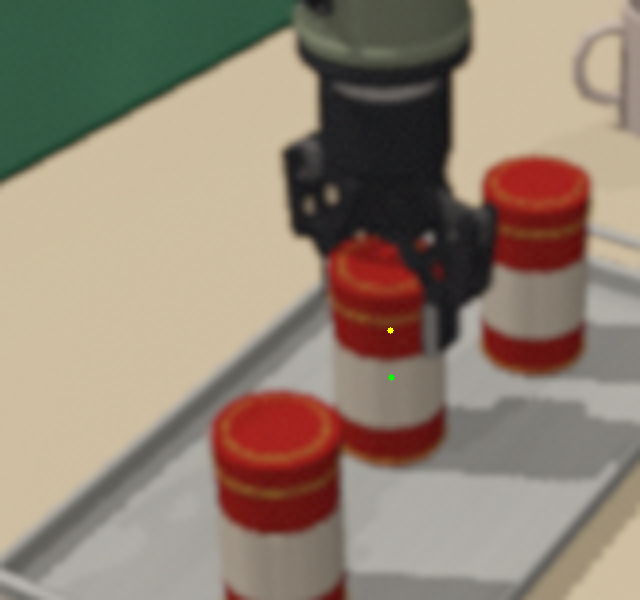

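```bash
python3 -m pendant '[{"dx":0,"dy":0,"dz":-5,"ax":0,"ay":0,"az":0,"claw":50},{"dx":0,"dy":0,"dz":-15,"ax":0,"ay":0,"az":0,"claw":50},{"dx":0,"dy":0,"dz":-30,"ax":0,"ay":0,"az":0,"claw":50},{"dx":0,"dy":0,"dz":-45,"ax":0,"ay":0,"az":0,"claw":50},{"dx":0,"dy":0,"dz":-55,"ax":0,"ay":0,"az":0,"claw":50},{"dx":0,"dy":0,"dz":-60,"ax":0,"ay":0,"az":0,"claw":50},{"dx":0,"dy":0,"dz":-60,"ax":0,"ay":0,"az":0,"claw":50},{"dx":0,"dy":0,"dz":-60,"ax":0,"ay":0,"az":0,"claw":50},{"dx":0,"dy":0,"dz":-60,"ax":0,"ay":0,"az":0,"claw":50}]'
python3 -c 'from h import *; weigh();look("e3",h=150)'
```

```text
clock: 13.4
position: [0.5459, -0.0021, 0.1037]
tool_rot: [3.142, 0.001, 0.0]
force: [-0.0, 0.1, -1.4]
grip_width: 0.0654
F mean [-0.078 -0.077 -1.614] se [0.15  0.102 0.125] eff [ 1.000e-02 -8.679e+01 -8.500e+00 -2.899e+01  1.000e-02 -0.000e+00
 -0.000e+00]
t 14.25 p [ 0.5463 -0.002   0.1044] rpy [-3.1416e+00 -1.0000e-04  4.0000e-04] F [-0.24  1.05 -1.01] w 0.0655 q [ 0.27  0.57 -0.51  1.88  0.38  0.79 -0.45]
```

View pics/e3.png

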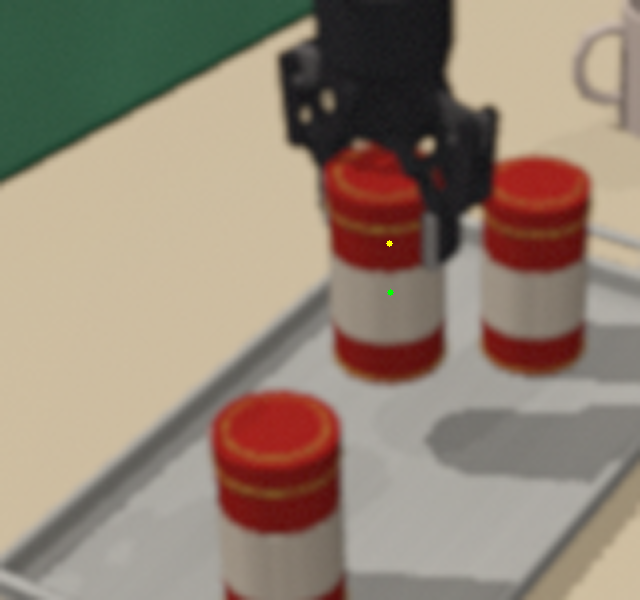

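```bash
python3 -m pendant '[{"dx":0,"dy":0,"dz":15,"ax":0,"ay":0,"az":0,"claw":50},{"dx":0,"dy":0,"dz":30,"ax":0,"ay":0,"az":0,"claw":50},{"dx":0,"dy":0,"dz":42,"ax":0,"ay":0,"az":0,"claw":50},{"dx":0,"dy":0,"dz":52,"ax":0,"ay":0,"az":0,"claw":50},{"dx":0,"dy":0,"dz":56,"ax":0,"ay":0,"az":0,"claw":50},{"dx":0,"dy":0,"dz":58,"ax":0,"ay":0,"az":0,"claw":50},{"dx":0,"dy":0,"dz":59,"ax":0,"ay":0,"az":0,"claw":50},{"dx":0,"dy":0,"dz":59.5,"ax":0,"ay":0,"az":0,"claw":50},{"dx":0,"dy":0,"dz":59.5,"ax":0,"ay":0,"az":0,"claw":50},{"dx":0,"dy":0,"dz":59.5,"ax":0,"ay":0,"az":0,"claw":50}]'
python3 -c 'from h import *; weigh(4)'
```

```text
clock: 15.08
position: [0.5465, -0.002, 0.0453]
tool_rot: [3.142, -0.001, 0.0]
force: [-0.3, -0.5, -1.6]
grip_width: 0.0653
F mean [-0.053 -0.016 -1.79 ] se [0.099 0.166 0.216] eff [-2.000e-02 -9.120e+01 -8.250e+00 -2.477e+01  1.000e-02  0.000e+00
  0.000e+00]
```

```bash
python3 -m pendant '[{"dx":0,"dy":0,"dz":0.2,"ax":0,"ay":0,"az":0,"claw":50},{"dx":0,"dy":0,"dz":0.4,"ax":0,"ay":0,"az":0,"claw":50},{"dx":0,"dy":0,"dz":0.4,"ax":0,"ay":0,"az":0,"claw":50}]'
python3 -c 'from h import *; weigh(3)'
```

```text
clock: 15.53
position: [0.5464, -0.002, 0.0449]
tool_rot: [3.141, -0.0, 0.0]
force: [-3.3, 0.3, 8.8]
grip_width: 0.0656
F mean [-2.733 -0.67   8.988] se [0.309 0.195 0.126] eff [ -0.19 -86.34  -7.56 -24.33   0.26  -0.89  -0.  ]
```

```bash
python3 -m pendant '[{"dx":0,"dy":0,"dz":-0.3,"ax":0,"ay":0,"az":0,"claw":50},{"dx":0,"dy":0,"dz":-0.3,"ax":0,"ay":0,"az":0,"claw":68},{"dx":0,"dy":0,"dz":-0.3,"ax":0,"ay":0,"az":0,"claw":74},{"dx":0,"dy":0,"dz":-0.3,"ax":0,"ay":0,"az":0,"claw":85},{"dx":0,"dy":0,"dz":-0.3,"ax":0,"ay":0,"az":0,"claw":85},{"dx":0,"dy":0,"dz":-0.3,"ax":0,"ay":0,"az":0,"claw":85},{"dx":0,"dy":0,"dz":-15,"ax":0,"ay":0,"az":0,"claw":85},{"dx":0,"dy":0,"dz":-45,"ax":0,"ay":0,"az":0,"claw":85},{"dx":0,"dy":0,"dz":-80,"ax":0,"ay":0,"az":0,"claw":85},{"dx":0,"dy":0,"dz":-115,"ax":0,"ay":0,"az":0,"claw":85}]'
python3 -m pendant '[{"dx":-1,"dy":10,"dz":0,"ax":0,"ay":0,"az":0,"claw":85},{"dx":-4,"dy":40,"dz":0,"ax":0,"ay":0,"az":0,"claw":85},{"dx":-8,"dy":75,"dz":0,"ax":0,"ay":0,"az":0,"claw":85},{"dx":-11,"dy":105,"dz":0,"ax":0,"ay":0,"az":0,"claw":85},{"dx":-13,"dy":124,"dz":10,"ax":0,"ay":0,"az":0,"claw":85},{"dx":-13,"dy":124,"dz":28,"ax":0,"ay":0,"az":0,"claw":85},{"dx":-13,"dy":124,"dz":28,"ax":0,"ay":0,"az":0,"claw":85},{"dx":-13,"dy":124,"dz":28,"ax":0,"ay":0,"az":0,"claw":85}]'
python3 -c 'from h import *; weigh(4);look("f1",x0=240,y0=130,h=150);p,R=st();print(rel(p,R,[.533,-.126,.045],[np.pi,0,0]))'
```

```text
clock: 16.52
position: [0.5457, -0.0018, 0.1605]
tool_rot: [-3.141, 0.001, 0.001]
force: [0.0, 0.5, 0.2]
grip_width: 0.085
clock: 17.18
position: [0.5329, -0.1255, 0.1312]
tool_rot: [-3.141, 0.001, 0.001]
force: [-0.9, 1.5, 0.5]
grip_width: 0.0849
F mean [ 0.767 -0.051  0.096] se [0.184 0.107 0.214] eff [ 7.100e-01 -8.287e+01 -7.590e+00 -3.004e+01  5.000e-02 -1.000e-02
 -2.000e-02]
t 17.43 p [ 0.5338 -0.1254  0.1322] rpy [ 3.1415e+00 -1.0000e-03  1.4000e-03] F [-0.33 -0.51 -0.59] w 0.0849 q [ 0.5   0.53 -0.52  1.85  0.34  0.84 -0.19]
t 17.43 p [ 0.5338 -0.1254  0.1322] rpy [ 3.1415e+00 -1.0000e-03  1.4000e-03] F [-0.33 -0.51 -0.59] w 0.0849 q [ 0.5   0.53 -0.52  1.85  0.34  0.84 -0.19]
{'dx': np.float64(-0.9), 'dy': np.float64(0.6), 'dz': np.float64(87.2), 'ax': np.float64(0.0), 'ay': np.float64(-0.1), 'az': np.float64(0.1)}
```

View pics/f1.png

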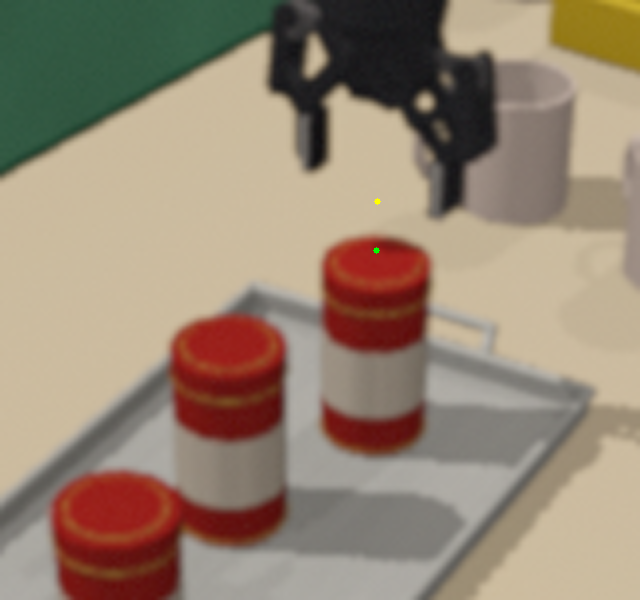

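Middle tin is back upright in its place and weighed about 1.6 N. The gripper is above the right tin, which I'll weigh next.

```bash
python3 -m pendant '[{"dx":0,"dy":0,"dz":12,"ax":0,"ay":0,"az":0,"claw":85},{"dx":0,"dy":0,"dz":27,"ax":0,"ay":0,"az":0,"claw":85},{"dx":0,"dy":0,"dz":42,"ax":0,"ay":0,"az":0,"claw":85},{"dx":0,"dy":0,"dz":50,"ax":0,"ay":0,"az":0,"claw":85}]'
python3 -m pendant '[{"dx":0,"dy":0,"dz":12,"ax":0,"ay":0,"az":0,"claw":85},{"dx":0,"dy":0,"dz":24,"ax":0,"ay":0,"az":0,"claw":85},{"dx":0,"dy":0,"dz":34,"ax":0,"ay":0,"az":0,"claw":85},{"dx":0,"dy":0,"dz":36.5,"ax":0,"ay":0,"az":0,"claw":85},{"dx":0,"dy":0,"dz":36.5,"ax":0,"ay":0,"az":0,"claw":85},{"dx":0,"dy":0,"dz":36.5,"ax":0,"ay":0,"az":0,"claw":66},{"dx":0,"dy":0,"dz":36.5,"ax":0,"ay":0,"az":0,"claw":60},{"dx":0,"dy":0,"dz":36.5,"ax":0,"ay":0,"az":0,"claw":50},{"dx":0,"dy":0,"dz":36.5,"ax":0,"ay":0,"az":0,"claw":50},{"dx":0,"dy":0,"dz":36.5,"ax":0,"ay":0,"az":0,"claw":50}]'
python3 -m pendant '[{"dx":0,"dy":0,"dz":-5,"ax":0,"ay":0,"az":0,"claw":50},{"dx":0,"dy":0,"dz":-15,"ax":0,"ay":0,"az":0,"claw":50},{"dx":0,"dy":0,"dz":-30,"ax":0,"ay":0,"az":0,"claw":50},{"dx":0,"dy":0,"dz":-45,"ax":0,"ay":0,"az":0,"claw":50},{"dx":0,"dy":0,"dz":-55,"ax":0,"ay":0,"az":0,"claw":50},{"dx":0,"dy":0,"dz":-60,"ax":0,"ay":0,"az":0,"claw":50},{"dx":0,"dy":0,"dz":-60,"ax":0,"ay":0,"az":0,"claw":50},{"dx":0,"dy":0,"dz":-60,"ax":0,"ay":0,"az":0,"claw":50},{"dx":0,"dy":0,"dz":-60,"ax":0,"ay":0,"az":0,"claw":50}]'
python3 -c 'from h import *; weigh();look("f3",x0=240,y0=130,h=150)'
```

```text
clock: 17.77
position: [0.5327, -0.1257, 0.0798]
tool_rot: [-3.141, 0.001, 0.001]
force: [-0.3, 0.1, -0.3]
grip_width: 0.0851
clock: 18.6
position: [0.5337, -0.126, 0.0456]
tool_rot: [3.141, -0.001, 0.0]
force: [-1.2, 0.2, 6.7]
grip_width: 0.0654
clock: 19.35
position: [0.5329, -0.126, 0.1043]
tool_rot: [-3.141, 0.001, 0.0]
force: [-0.1, -0.3, -1.2]
grip_width: 0.0654
F mean [ 0.174 -0.137 -1.976] se [0.118 0.166 0.147] eff [ 1.000e-02 -8.730e+01 -8.290e+00 -2.925e+01  2.000e-02  0.000e+00
 -0.000e+00]
t 20.2 p [ 0.5333 -0.126   0.105 ] rpy [3.1416e+00 0.0000e+00 4.0000e-04] F [ 0.2  -0.68 -2.04] w 0.0654 q [ 0.49  0.57 -0.5   1.87  0.37  0.79 -0.21]
```

View pics/f3.png

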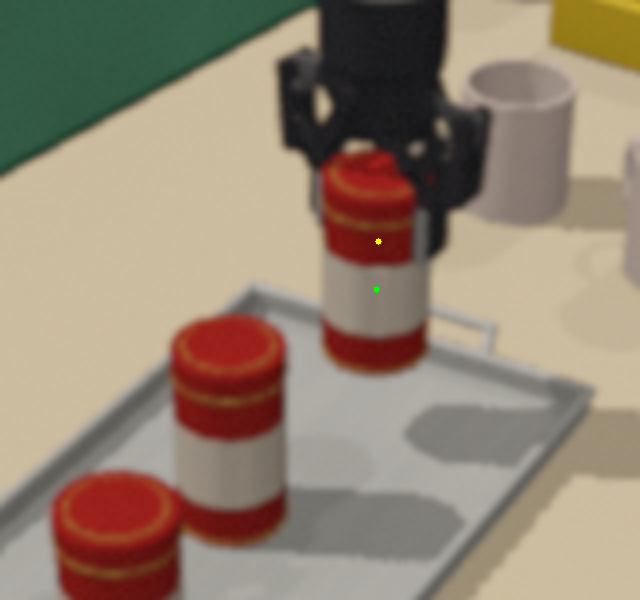

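Right tin weighs about 2.0 N, so the left one (about 4.4 N) is the full tin. Putting the right one back.

```bash
python3 -m pendant '[{"dx":0,"dy":0,"dz":15,"ax":0,"ay":0,"az":0,"claw":50},{"dx":0,"dy":0,"dz":30,"ax":0,"ay":0,"az":0,"claw":50},{"dx":0,"dy":0,"dz":42,"ax":0,"ay":0,"az":0,"claw":50},{"dx":0,"dy":0,"dz":52,"ax":0,"ay":0,"az":0,"claw":50},{"dx":0,"dy":0,"dz":56,"ax":0,"ay":0,"az":0,"claw":50},{"dx":0,"dy":0,"dz":58,"ax":0,"ay":0,"az":0,"claw":50},{"dx":0,"dy":0,"dz":59,"ax":0,"ay":0,"az":0,"claw":50},{"dx":0,"dy":0,"dz":59.5,"ax":0,"ay":0,"az":0,"claw":50},{"dx":0,"dy":0,"dz":59.8,"ax":0,"ay":0,"az":0,"claw":50},{"dx":0,"dy":0,"dz":59.8,"ax":0,"ay":0,"az":0,"claw":50}]'
python3 -c 'from h import *; weigh(4)'
```

```text
clock: 21.03
position: [0.5337, -0.126, 0.0456]
tool_rot: [3.141, -0.001, 0.0]
force: [-0.7, 0.3, 0.4]
grip_width: 0.0655
F mean [-1.245  0.477  4.13 ] se [0.258 0.212 0.823] eff [-4.000e-02 -8.869e+01 -7.540e+00 -2.424e+01  1.000e-01 -2.300e-01
 -1.000e-02]
```

```bash
python3 -m pendant '[{"dx":0,"dy":0,"dz":0,"ax":0,"ay":0,"az":0,"claw":68},{"dx":0,"dy":0,"dz":0,"ax":0,"ay":0,"az":0,"claw":74},{"dx":0,"dy":0,"dz":0,"ax":0,"ay":0,"az":0,"claw":85},{"dx":0,"dy":0,"dz":0,"ax":0,"ay":0,"az":0,"claw":85},{"dx":0,"dy":0,"dz":0,"ax":0,"ay":0,"az":0,"claw":85},{"dx":0,"dy":0,"dz":-15,"ax":0,"ay":0,"az":0,"claw":85},{"dx":0,"dy":0,"dz":-45,"ax":0,"ay":0,"az":0,"claw":85},{"dx":0,"dy":0,"dz":-80,"ax":0,"ay":0,"az":0,"claw":85},{"dx":0,"dy":0,"dz":-115,"ax":0,"ay":0,"az":0,"claw":85},{"dx":0,"dy":0,"dz":-120,"ax":0,"ay":0,"az":0,"claw":85}]'
python3 -m pendant '[{"dx":-2,"dy":-15,"dz":0,"ax":0,"ay":0,"az":0,"claw":85},{"dx":-7,"dy":-50,"dz":0,"ax":0,"ay":0,"az":0,"claw":85},{"dx":-12,"dy":-85,"dz":0,"ax":0,"ay":0,"az":0,"claw":85},{"dx":-17,"dy":-120,"dz":0,"ax":0,"ay":0,"az":0,"claw":85},{"dx":-22,"dy":-155,"dz":0,"ax":0,"ay":0,"az":0,"claw":85},{"dx":-27,"dy":-190,"dz":0,"ax":0,"ay":0,"az":0,"claw":85},{"dx":-32,"dy":-225,"dz":0,"ax":0,"ay":0,"az":0,"claw":85},{"dx":-36,"dy":-255,"dz":0,"ax":0,"ay":0,"az":0,"claw":85},{"dx":-39,"dy":-277,"dz":0,"ax":0,"ay":0,"az":0,"claw":85},{"dx":-39,"dy":-277,"dz":0,"ax":0,"ay":0,"az":0,"claw":85}]'
python3 -m pendant '[{"dx":0,"dy":0,"dz":15,"ax":0,"ay":0,"az":0,"claw":85},{"dx":0,"dy":0,"dz":30,"ax":0,"ay":0,"az":0,"claw":85},{"dx":0,"dy":0,"dz":30,"ax":0,"ay":0,"az":0,"claw":85},{"dx":0,"dy":0,"dz":30,"ax":0,"ay":0,"az":0,"claw":85}]'
python3 -c 'from h import *; weigh(4);look("g1",h=150);p,R=st();print(rel(p,R,[.494,.1508,.0443],[np.pi,0,0]))'
```

```text
clock: 22.07
position: [0.5355, -0.126, 0.1704]
tool_rot: [3.14, -0.006, 0.0]
force: [1.0, -0.7, 0.3]
grip_width: 0.0848
clock: 22.9
position: [0.4932, 0.156, 0.1654]
tool_rot: [-3.139, -0.0, 0.006]
force: [-0.9, 1.0, -0.6]
grip_width: 0.0849
clock: 23.23
position: [0.4939, 0.1507, 0.135]
tool_rot: [3.141, 0.001, 0.0]
force: [-0.8, -1.1, 0.5]
grip_width: 0.0847
F mean [ 0.081 -0.477  0.242] se [0.221 0.252 0.125] eff [-1.900e-01 -7.729e+01 -8.180e+00 -2.933e+01  4.000e-02 -2.000e-02
 -1.000e-02]
t 23.48 p [0.4946 0.151  0.1358] rpy [-3.1413e+00 -1.0000e-03  0.0000e+00] F [-0.18 -0.59  0.03] w 0.0851 q [ 0.02  0.5  -0.58  1.93  0.36  0.82 -0.75]
t 23.48 p [0.4946 0.151  0.1358] rpy [-3.1413e+00 -1.0000e-03  0.0000e+00] F [-0.18 -0.59  0.03] w 0.0851 q [ 0.02  0.5  -0.58  1.93  0.36  0.82 -0.75]
{'dx': np.float64(-0.7), 'dy': np.float64(0.2), 'dz': np.float64(91.5), 'ax': np.float64(-0.0), 'ay': np.float64(-0.1), 'az': np.float64(0.0)}
```

View pics/g1.png

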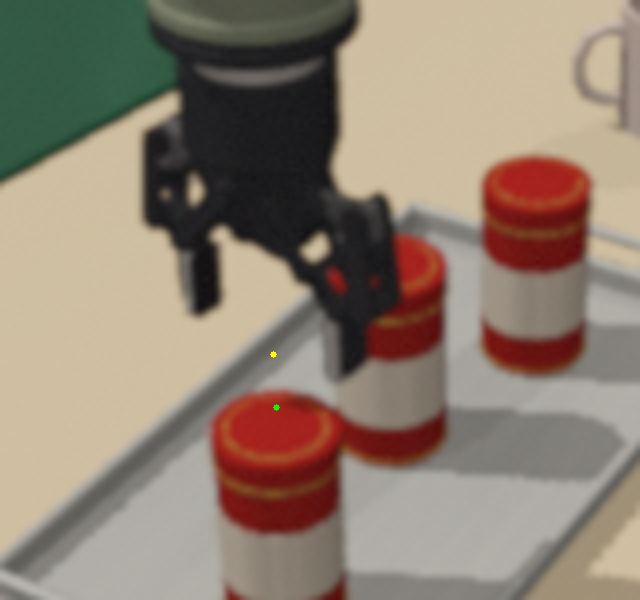

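```bash
python3 -m pendant '[{"dx":0,"dy":0,"dz":12,"ax":0,"ay":0,"az":0,"claw":85},{"dx":0,"dy":0,"dz":27,"ax":0,"ay":0,"az":0,"claw":85},{"dx":0,"dy":0,"dz":42,"ax":0,"ay":0,"az":0,"claw":85},{"dx":0,"dy":0,"dz":55,"ax":0,"ay":0,"az":0,"claw":85}]'
python3 -m pendant '[{"dx":0,"dy":0,"dz":12,"ax":0,"ay":0,"az":0,"claw":85},{"dx":0,"dy":0,"dz":24,"ax":0,"ay":0,"az":0,"claw":85},{"dx":0,"dy":0,"dz":34,"ax":0,"ay":0,"az":0,"claw":85},{"dx":0,"dy":0,"dz":36,"ax":0,"ay":0,"az":0,"claw":85},{"dx":0,"dy":0,"dz":36,"ax":0,"ay":0,"az":0,"claw":85},{"dx":0,"dy":0,"dz":36,"ax":0,"ay":0,"az":0,"claw":66},{"dx":0,"dy":0,"dz":36,"ax":0,"ay":0,"az":0,"claw":60},{"dx":0,"dy":0,"dz":36,"ax":0,"ay":0,"az":0,"claw":50},{"dx":0,"dy":0,"dz":36,"ax":0,"ay":0,"az":0,"claw":50},{"dx":0,"dy":0,"dz":36,"ax":0,"ay":0,"az":0,"claw":50}]'
python3 -m pendant '[{"dx":0,"dy":0,"dz":-5,"ax":0,"ay":0,"az":0,"claw":50},{"dx":0,"dy":0,"dz":-15,"ax":0,"ay":0,"az":0,"claw":50},{"dx":0,"dy":0,"dz":-35,"ax":0,"ay":0,"az":0,"claw":50},{"dx":0,"dy":0,"dz":-60,"ax":0,"ay":0,"az":0,"claw":50},{"dx":0,"dy":0,"dz":-85,"ax":0,"ay":0,"az":0,"claw":50},{"dx":0,"dy":0,"dz":-110,"ax":0,"ay":0,"az":0,"claw":50},{"dx":0,"dy":0,"dz":-135,"ax":0,"ay":0,"az":0,"claw":50},{"dx":0,"dy":0,"dz":-160,"ax":0,"ay":0,"az":0,"claw":50},{"dx":0,"dy":0,"dz":-180,"ax":0,"ay":0,"az":0,"claw":50},{"dx":0,"dy":0,"dz":-192,"ax":0,"ay":0,"az":0,"claw":50}]'
python3 -m pendant '[{"dx":0,"dy":0,"dz":-5,"ax":0,"ay":0,"az":0,"claw":50},{"dx":0,"dy":0,"dz":-5,"ax":0,"ay":0,"az":0,"claw":50},{"dx":0,"dy":0,"dz":-5,"ax":0,"ay":0,"az":0,"claw":50},{"dx":0,"dy":0,"dz":-5,"ax":0,"ay":0,"az":0,"claw":50},{"dx":0,"dy":0,"dz":-5,"ax":0,"ay":0,"az":0,"claw":50},{"dx":0,"dy":0,"dz":-5,"ax":0,"ay":0,"az":0,"claw":50}]'
python3 - <<'E'
from h import *
weigh(10)
from workcell import eyes
for n in("top","side"): cv2.imwrite(f"pics/{n}_end.png",eyes.grab_frame(n)["image"])
p,R=st()
print(proj("side",[.494,.151,.2]),proj("side",[.494,.151,.32]))
E
```

```text
clock: 23.82
position: [0.4941, 0.1508, 0.079]
tool_rot: [3.142, 0.0, 0.0]
force: [0.1, 0.5, 0.1]
grip_width: 0.085
clock: 24.65
position: [0.4946, 0.1512, 0.0449]
tool_rot: [-3.141, -0.001, 0.0]
force: [-1.3, -0.5, 6.5]
grip_width: 0.0655
clock: 25.48
position: [0.4944, 0.1513, 0.2393]
tool_rot: [-3.141, -0.002, 0.001]
force: [0.6, -0.0, -3.9]
grip_width: 0.0653
clock: 25.98
position: [0.4939, 0.1509, 0.2405]
tool_rot: [3.141, 0.001, 0.001]
force: [0.6, 0.8, -5.6]
grip_width: 0.0655
F mean [ 0.055 -0.12  -4.446] se [0.212 0.098 0.159] eff [-0.000e+00 -7.272e+01 -7.680e+00 -3.789e+01  1.000e-02 -0.000e+00
 -0.000e+00]
t 26.58 p [0.4942 0.151  0.2412] rpy [ 3.1415e+00 -1.0000e-04  4.0000e-04] F [ 0.21  0.04 -4.46] w 0.0653 q [ 0.08  0.36 -0.64  1.81  0.25  1.04 -0.65]
[267.42814805 225.08165448] [264.29043855 170.47585545]
```

View pics/side_end.png

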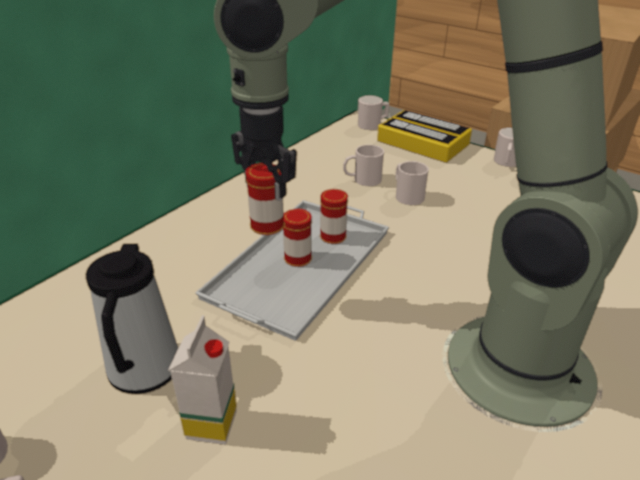

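View pics/top_end.png

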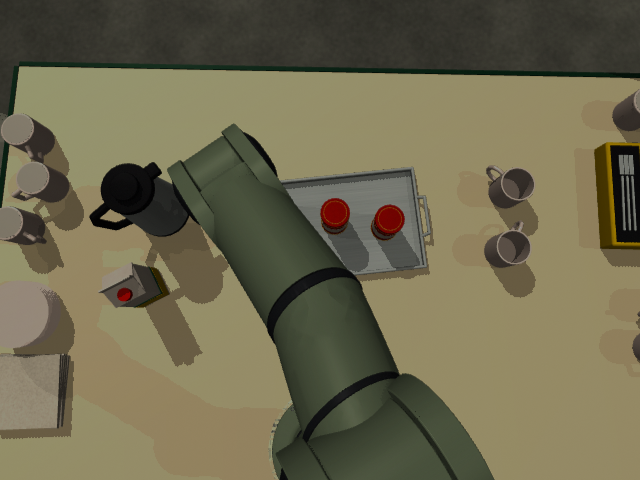

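The tin's bottom appears at about (267,227) in the side view, where a height of 0.20 m projects to (267,225). It's upright and still, and everything else is where it started. Handing in.

```bash
python3 -c 'from workcell import job_done; print(job_done())'
```

```text
the job is handed in; nothing more can be done
None
```

The full tin is the left one. The arm is now holding it upright and still, with its bottom about 20 cm above the counter, and I handed the job in at about 26.6 s.

- **Weighing:** I lifted each tin by itself, left to right, and set it back before taking the next. Against an empty-gripper reading within about 0.5 N of zero:

| Tin | Weight felt |
|---|---|
| Left | 4.4 N |
| Middle | 1.6 N |
| Right | 2.0 N |

- **Last checks:** On the final lift the left tin again read 4.4 N. The side view puts its bottom at about 0.20 m, which agrees with the lift height. The other two tins stand in their places, and the jug, mugs and carton look unmoved.
- **What disagreed:** In the pictures the fingertips sat about 25 mm farther back (higher) than the stated tool point. I set the grasp depth from the side camera instead.
- **Setting down the left tin:** while I felt for the tray during its put-back, it was pressed down with about 30 N for a moment. I eased off before opening, to where the gripper was again carrying about its weight, so it was let go just at or barely above the tray. It stayed upright in its place.

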